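# Set up the grooming drip caddy and lay the washed tools across its bar

## Robot

A 6-joint arm with a two-finger parallel gripper is mounted at the origin on the work surface. World frame = base frame: x ahead of the robot, y to its left, z up, the work surface at z = 0. Lengths are in m, angles in degrees, forces in N, time in s.
With the tool pointing down it reaches from about 0.25 to 0.775 m from the base axis. Payload 4 kg.
Tool frame: the origin (TCP) lies midway between the tips of the shut fingers; the grasp point (between the pads) lies 19 mm behind it (env.tcp_to_grasp is the distance from the TCP to the grasp point, in m); z points along the fingers, y is the line along which they close (so a half turn about z gives the same grasp; the last joint's range is limited). The gripper opens to 85 mm and grips with 20 to 120 N. Pads are 22 mm wide; open, the fingers measure 114 mm over their backs; the gripper's body (76 mm by 85 mm) begins 54 mm behind the grasp point. The pads swing forward as they close: fully open they stand 13 mm farther back than shut.
Start: joints at [60.613, 4.996, 78.535, -0, 96.463, -5.907], TCP at [0.219, 0.504, 0.231] pointing down, gripper open.
Joint ranges: [-177.83, 177.83], [-43.37, 116.18], [15.69, 146.23], [-61.86, 241.86], [9.47, 152.12], [-147.06, 147.06]. Speed limits (degrees/s): [159.86, 159.86, 180, 180, 180, 180].

## Interface

Orientations are given as a 3x3 rotation matrix whose columns are the frame's x, y, z axes.
In Python, from rig import env gives the robot as it stands. The module is installed in compiled form; this text tells all that it offers.
- The arm moves only by the tool carry_out, never from a script. Its argument "series" is a list of rows, each a list of 3 entries, a list of its own where there are three numbers: the turn, a rotation vector about the tool's x, y, z in rad, then the shift along the tool's x, y, z in mm, then the closure, from 0 (fully open) to 1 (shut). A call has 1 to 20 rows; each row is the pose to reach, as a shift and turn from the pose commanded when the call began, along the tool's axes at that moment; what a row does not reach only later rows make up. A row lasts 1/12 s, in which the tool goes at most 41.7 mm and 7.16 degrees, less where a joint would pass 70% of its speed; a pose out of reach is approached as far as the arm can. A call with a gripper value outside its range is refused whole. The fingers move at their own pace and stop on an object; "squeeze" is the grip in N (left out, the last holds). Time passes only in rows, so rows that repeat a pose let the fingers close. It gives the time, the measured TCP pose, the force, the opening and the grip force at its end, in the units of the state.
- env.read_state(): the state, without advancing time (a new reading comes with each control period).
- env.grab_frame(name): name is "side" or "top" or "wrist"; returns a dict with "pixels" (400x640x3 uint8, red, green, blue), "depth" (400x640 float32, m along the optical axis (not along the pixel's ray), 0 where there is no reading), "fx", "fy", "cx", "cy" (pixels), "dist" ([k1, k2, p1, p2, k3] as OpenCV has them; the pictures are not rectified), "R" (3x3) and "t" (3): a world point X has camera coordinates R X + t. Camera axes: x right, y down, z forward; pixel columns grow to the right and rows downward; lengths in m; the calibration is good to about 2 mm. A picture is of the moment at which its call begins.
- env.job_done(): hands the job in; it is judged then, once.
The state is a dict: "time_s": time; "qpos": joint angles; "qvel": joint speeds; "effort": joint torques, N m; "ee_pos": TCP position; "eef_rot": TCP orientation; "ft_force": force on the tool from outside, world axes, zero at the start; "wrist_torque": the same for the moment, N m; "opening": finger opening in m; "gripper_force": force on a finger pad.
Only numpy, scipy, OpenCV 4.12 (cv2) and the standard library are available. Lean on these libraries where they do the work, as an engineer would, in place of code of your own. Each camera call takes 0.05 s, during which the arm holds its last target. There are 200 camera calls.

## Task

Put the white tub and the amber balm jar upright on the floor of the grey tote, then set the green caddy on the tote turned so that it stacks on the rim instead of nesting, its orange end over the tote's plain end. Then lay every washed grooming tool that is on the bench square across the caddy's beech handle bar to dry, face up as it lies now, each balanced level with its yellow band over the bar; leave the other things on the bench where they are.

Things in the scene. Friction and masses are not known exactly. Their poses are not given: they have to be found in the camera images.
- tote: Grey open stack-nest tote, fixed to the bench; sizes in mm: 240 (x) x 150 (y) x 90 high outside, walls 8 thick, inner floor 6 above the origin. Origin: centre of the underside; x along its length to its orange end wall, z up. Each long wall has two notches cut 45 down from the rim, 34 long, centred at x = +84 and x = -46.
- tote_orange_end (a point): Middle of the top edge of the tote's orange end wall (x = +116, z = 90 mm in the tote's frame).
- caddy: Green stack-nest caddy tray, 0.5 kg, sizes in mm: 214 (x) x 124 (y), walls 45 high, beech handle bar lengthways over its middle (see point bar). Origin: centre of the underside; x towards its orange end wall, z up. On each long side two lugs stick out 20 (24 long, centred at x = +84 and x = -46, undersides 10 above the origin).
- caddy_orange_end (a point): Middle of the top edge of the caddy's orange end wall (caddy x = +107, z = 45 mm). Orange ends together: lugs drop into the tote's notches, it nests. Orange ends at opposite sides, lugs rest on the tote's 8 mm rims, it stacks, centred over the tote, caddy origin 80 mm above the tote's, its bottom 10 mm inside the tote's mouth with 5 mm play all round.
- bar (a point): Middle of the flat top of the caddy's beech handle bar, 95 mm above the caddy's origin. The bar runs along the caddy's x: 214 long, 34 wide (y), 18 thick, open beneath between two end posts. Lift the caddy by the middle of the bar.
- tub: Closed white plastic tub with a slightly narrower screw lid, 60 mm across and 45 mm high, about 0.16 kg, standing upright. Origin: centre of the underside, z up.
- balm: Closed amber glass balm jar with a slightly narrower dark cap, 56 mm across and 40 mm high, about 0.15 kg, standing upright. Origin: centre of the underside, z up.
- pin_brush: Pink pin brush with steel pins (27 mm high in all). Lies flat. In mm: handle a bar 20 wide, 16 thick, from 75 behind the yellow band's middle to 22 ahead of it; then the head, 50 long, 36 wide. Origin: on the flat underside below the middle of the yellow band (14 long), also the centre of mass; x to the head, z up from the upper face. 75 g. May be absent.
- wide_comb: Wide-tooth steel comb (head 8 thick) with a black handle. Lies flat. In mm: handle a bar 20 wide, 16 thick, from 75 behind the yellow band's middle to 22 ahead of it; then the head, 50 long, 36 wide. Origin: on the flat underside below the middle of the yellow band (14 long), also the centre of mass; x to the head, z up from the upper face. 75 g. May be absent.
- flea_comb: Fine-tooth steel flea comb (head 8 thick) with a blue handle. Lies flat. In mm: handle a bar 20 wide, 16 thick, from 75 behind the yellow band's middle to 22 ahead of it; then the head, 50 long, 36 wide. Origin: on the flat underside below the middle of the yellow band (14 long), also the centre of mass; x to the head, z up from the upper face. 75 g. May be absent.
- bristle_brush: Brown bamboo brush with black bristles (27 mm high in all). Lies flat. In mm: handle a bar 20 wide, 16 thick, from 75 behind the yellow band's middle to 22 ahead of it; then the head, 50 long, 36 wide. Origin: on the flat underside below the middle of the yellow band (14 long), also the centre of mass; x to the head, z up from the upper face. 75 g. May be absent.
- bowl: Bystander: white ceramic bowl, 110 mm across, 50 high. Origin: centre of the underside.
- spray: Bystander: clear spray bottle, 60 mm across, 170 high. Origin: centre of the underside.
- mug: Bystander: blue mug, 76 mm across, 85 high. Origin: centre of the underside.
- tin: Bystander: flat brass tin, 44 mm across, 22 high. Origin: centre of the underside.
- soap: Bystander: soap bar 50 x 34 x 20 mm. Origin: centre of the underside.
There are look-alikes about, which are no part of the job. Leave any red or turquoise look-alike of the wide_comb alone.

How it is judged (in metres and radians):
On the way, in this order (a step that is already met when the one before it is completed fails the run):
1. the tub and the balm jar stand upright on the floor of the tote (x of tub in the frame of tote between -0.1 and 0.1 m and y of tub in the frame of tote between -0.06 and 0.06 m and z of tub in the frame of tote between -0.01 and 0.02 m and angle between each of tub, balm's own z axis and vertical below 0.2 rad and x of balm in the frame of tote between -0.1 and 0.1 m and y of balm in the frame of tote between -0.06 and 0.06 m and z of balm in the frame of tote between -0.01 and 0.02 m), for 0.2 s.
2. the caddy is stacked on the tote's rim, orange ends opposite (z of caddy in the frame of tote between 0.074 and 0.088 m and x of caddy_orange_end in the frame of tote below -0.08 m and horizontal distance between caddy and tote below 0.015 m and angle between caddy's own z axis and vertical below 0.06 rad), for 0.2 s.
At the end, for the whole second after the job is handed in: Both jars stand on the tote floor (0.2 rad); caddy stacked (74-88 mm over the tote origin, within 15 mm of centre, orange ends opposite, tilt < 0.06 rad); each tool on the bar, origin within 20 mm of its centre line and its length, level within 0.12 rad, square within 0.4 rad; at rest (all of step 1 and all of step 2 and linear speed of each of caddy, pin_brush, wide_comb, flea_comb, bristle_brush below 0.02 m/s and z of pin_brush in the frame of caddy between 0.09 and 0.103 m and y of pin_brush in the frame of caddy between -0.02 and 0.02 m and x of pin_brush in the frame of caddy between -0.107 and 0.107 m and angle between each of pin_brush, wide_comb, flea_comb, bristle_brush's own z axis and vertical below 0.12 rad and angle between the x axis of each of pin_brush, wide_comb, flea_comb, bristle_brush and the y axis of caddy, either way round below 0.4 rad and z of wide_comb in the frame of caddy between 0.09 and 0.103 m and y of wide_comb in the frame of caddy between -0.02 and 0.02 m and x of wide_comb in the frame of caddy between -0.107 and 0.107 m and z of flea_comb in the frame of caddy between 0.09 and 0.103 m and y of flea_comb in the frame of caddy between -0.02 and 0.02 m and x of flea_comb in the frame of caddy between -0.107 and 0.107 m and z of bristle_brush in the frame of caddy between 0.09 and 0.103 m and y of bristle_brush in the frame of caddy between -0.02 and 0.02 m and x of bristle_brush in the frame of caddy between -0.107 and 0.107 m); the robot touches nothing.
It fails at once if a bystander (bowl, spray bottle, mug, tin, soap) is moved more than 30 mm (distance of any of bowl, spray, mug, tin, soap from where it was at the start of the episode above 0.03 m).
Of pin_brush, wide_comb, flea_comb, bristle_brush only 2 to 4 are there at a start; the rules pass over those that are not, and their reading is None.
At some moment in a run one of tub, balm, caddy may be knocked a few centimetres aside while the robot is not near it.
It also fails if it takes over 210 s, if anything falls off the work surface, if the arm or the gripper's body presses on something with over 40 N, if the wrist force passes 120 N, or if a joint passes its speed limit or range.

## Working session

There is one attempt and no reset: what is moved stays moved. The work goes in short steps, Python scripts to look and compute and a tool call to move; the robot and the scene stay as the last step left them, time stands still between calls to the robot, and variables do not carry over. Pictures are saved under pics/ and viewed, at most 14 in all, crops included, and the job is handed in when it is done.

Besides the shell and the picture viewer there is one more tool, called after ">>>" as name(argument=value, ...), one argument or row to a line, values as JSON. carry_out: Moves the arm, as the interface text tells. Its arguments: {"type":"object","properties":{"series":{"type":"array","items":{"type":"array"}},"squeeze":{"type":"number"}},"required":["series"]}

```bash
mkdir -p pics; cat > h.py <<'E'
import numpy as np, cv2, pickle
from rig import env
def grab(n,save=None):
    f=env.grab_frame(n)
    if save:
        cv2.imwrite(f'pics/{save}.png',f['pixels'][:,:,::-1]); pickle.dump(f,open(f'pics/{save}.pkl','wb'))
    return f
def K(f): return np.array([[f['fx'],0,f['cx']],[0,f['fy'],f['cy']],[0,0,1.]]),np.array(f['dist'],float)
def rays(f,uv):
    k,d=K(f); n=cv2.undistortPoints(np.array(uv,float).reshape(-1,1,2),k,d).reshape(-1,2)
    R=np.array(f['R']); t=np.array(f['t']); c=-R.T@t
    return c,np.c_[n,np.ones(len(n))]@R
def onplane(f,uv,z):
    c,r=rays(f,uv); return c+r*((z-c[2])/r[:,2])[:,None]
def cloud(f):
    v,u=np.mgrid[0:400,0:640]; c,r=rays(f,np.stack([u.ravel(),v.ravel()],1))
    P=c+r*f['depth'].ravel()[:,None]; P[f['depth'].ravel()==0]=np.nan
    return P.reshape(400,640,3)
def tri(f1,p1,f2,p2):
    c1,r1=rays(f1,[p1]);c2,r2=rays(f2,[p2]);r1=r1[0];r2=r2[0]
    s=np.linalg.lstsq(np.c_[r1,-r2],c2-c1,rcond=None)[0]
    a,b=c1+s[0]*r1,c2+s[1]*r2; return (a+b)/2,np.linalg.norm(a-b)
E
python3 - <<'E'
from h import *
for n in('top','side'):
    f=grab(n,n+'0'); print(n,-np.array(f['R']).T@f['t'],np.array(f['R'])[2],(f['depth']>0).mean())
s=env.read_state(); print(s); print(env.tcp_to_grasp)
E
```

```text
top [ 0.38360396 -0.01579766  1.1118728 ] [ 0.1598424   0.00669661 -0.98711983] 0.9960859375
side [-0.29407108 -0.84006986  0.87011323] [ 0.59660517  0.58724826 -0.54699337] 0.9959921875
{'time_s': 0.1, 'qpos': array([ 6.06127795e+01,  5.03608134e+00,  7.86183684e+01, -4.41214128e-04,
        9.64635391e+01, -5.90766794e+00]), 'qvel': array([ 0.01033922, -0.09962682, -0.26613065,  0.16345428, -0.09633459,
        0.02433591]), 'effort': array([ 2.03229763e-03, -3.53011751e+01, -3.14220071e+01, -1.52554730e-04,
        7.87070487e-03,  1.51180325e-05]), 'ee_pos': array([0.21891365, 0.50404999, 0.23022446]), 'eef_rot': array([[-9.17201875e-01,  3.98421527e-01, -1.00384697e-03],
       [ 3.98422739e-01,  9.17200135e-01, -1.79806397e-03],
       [ 2.04341187e-04, -2.04914311e-03, -9.99997880e-01]]), 'ft_force': array([-0.41187024,  0.89511974,  0.27281062]), 'wrist_torque': array([-0.00936818,  0.00415904, -0.00170732]), 'gripper_force': 0.0, 'opening': 0.08542079561279754}
0.0187
```

View pics/top0.png

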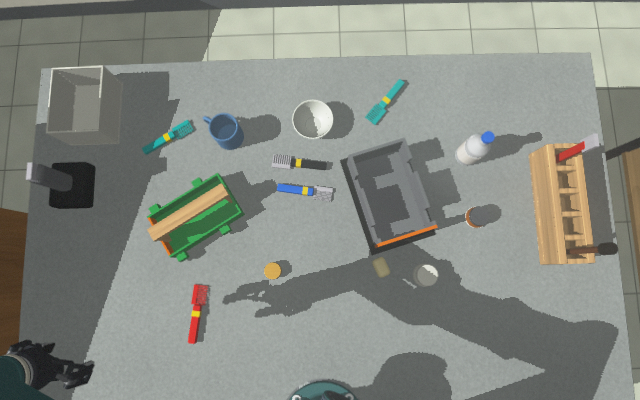

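View pics/side0.png

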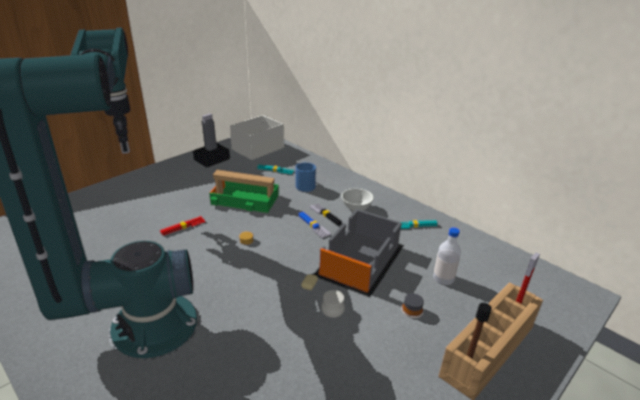

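The top view shows the tote (390,195) with its orange end toward the robot, and the caddy (195,215) with its orange end at lower left. The tub is at (426,274) and the balm jar at (478,216). The wide comb (300,162) and flea comb (306,190) lie on the bench. The red comb (197,313) and the two turquoise combs are look-alikes. The side view agrees with this.

```bash
cat > m.py <<'E'
from h import *
def hsv(f): return cv2.cvtColor(f['pixels'],cv2.COLOR_RGB2HSV)
def rect(P):
    (c,s,a)=cv2.minAreaRect((P[:,:2]*1000).astype(np.float32)); return np.round(c,1),np.round(s,1),round(a,1)
def sel(C,lo,hi,zlo,zhi):
    return ((C[...,0]>lo[0])&(C[...,0]<hi[0])&(C[...,1]>lo[1])&(C[...,1]<hi[1])&(C[...,2]>zlo)&(C[...,2]<zhi))
E
python3 - <<'E'
from m import *
for n in('top0','side0'):
    f=pickle.load(open(f'pics/{n}.pkl','rb')); C=cloud(f); H=hsv(f)
    print(n,'bench z',np.nanmedian(C[...,2][sel(C,(.2,-.3),(.6,.3),-.02,.02)]))
    if n=='top0':
        for nm,(u,v) in dict(tub=(426,270),balm=(481,213),soap=(381,265),tin=(272,269),mug=(225,130),bowl=(312,118),spray=(487,138),wide=(300,162),flea=(306,190),tote=(390,195),bar=(190,212),cad=(165,240),grip=(60,370),red=(197,313)).items(): print(nm,np.round(C[v,u],3))
    h,s,v=[H[...,i].astype(int) for i in range(3)]
    W=sel(C,(.1,-.5),(.85,.6),.003,.3)
    for nm,m in dict(yellow=(h>20)&(h<33)&(s>140)&(v>90),blue=(h>105)&(h<125)&(s>130),orange=(h>5)&(h<16)&(s>190),green=(h>50)&(h<75)&(s>140)).items():
        k,l,st,ce=cv2.connectedComponentsWithStats((m&W).astype(np.uint8))
        for i in range(1,k):
            if st[i,4]>14:
                P=C[l==i]; print(nm,ce[i].round(1),st[i,4],np.round(P.mean(0)*1000,1),'ztop',round(np.percentile(P[:,2],90)*1000,1),rect(P))
E
```

```text
top0 bench z -0.0006877600889791946
tub [ 0.374 -0.266  0.046]
balm [ 0.514 -0.419  0.038]
soap [ 0.389 -0.157  0.02 ]
tin [0.386 0.123 0.02 ]
mug [0.766 0.252 0.007]
bowl [0.793 0.012 0.007]
spray [ 0.674 -0.399  0.171]
wide [0.667 0.046 0.018]
flea [0.591 0.032 0.014]
tote [ 0.574 -0.192  0.003]
bar [0.528 0.314 0.096]
cad [0.465 0.396 0.038]
grip [0.212 0.467 0.34 ]
red [0.279 0.316 0.016]
yellow [386.1  99.8] 29 [ 837.4 -193.2   15.2] ztop 18.2 (array([ 838.2, -193.2]), array([19.8, 11.5]), 41.3)
yellow [166.5 137.2] 42 [748.1 411.5  14.6] ztop 17.3 (array([748. , 411.9]), array([21.7, 13.2]), 27.8)
yellow [298.  162.5] 40 [666.3  51.8  15.2] ztop 17.8 (array([666.3,  51.8]), array([11. , 19.6]), 88.4)
yellow [304.8 190.3] 36 [590.1  35.   14.9] ztop 17.3 (array([589.6,  34.5]), array([10.9, 19.2]), 88.0)
yellow [195.9 313.2] 48 [278.2 319.2  15.3] ztop 17.7 (array([278.3, 320.2]), array([22.3, 13. ]), 80.5)
blue [487.4 137. ] 113 [ 677.1 -401.2  167.5] ztop 170.8 (array([ 677.7, -402.4]), array([24.4, 24.9]), 27.5)
blue [289.2 188.4] 180 [596.3  76.4  14.6] ztop 17.5 (array([596
[... 1502 characters left out ...]
1.0 (array([738.3, 205.1]), array([12.6, 30.2]), 70.4)
blue [304.9 216.9] 75 [591.4  78.8  13. ] ztop 16.4 (array([593.1,  77.1]), array([57.1, 19.2]), 80.1)
blue [315.4 225.6] 20 [581.3  18.5  13. ] ztop 17.7 (array([580.9,  18.7]), array([14.6, 14.6]), 10.2)
blue [453.5 231.7] 75 [ 671.5 -405.   166. ] ztop 169.1 (array([ 673.7, -403.6]), array([29. , 23.9]), 32.3)
orange [344.7 269.4] 1279 [ 454.4 -220.8   50. ] ztop 86.3 (array([ 458.9, -200.8]), array([168.9,  79.8]), 74.7)
orange [409.2 311.1] 23 [ 485.  -419.7   15. ] ztop 17.0 (array([ 486.1, -419.2]), array([ 9.8, 34.8]), 9.9)
green [244.7 197.3] 1133 [515.1 305.   20.8] ztop 39.9 (array([520. , 311.7]), array([150.4, 211. ]), 30.6)
```

```bash
python3 -c "
import cv2
a=cv2.imread('pics/top0.png')[60:300,140:500]; cv2.imwrite('pics/c0.png',cv2.resize(a,None,fx=2.2,fy=2.2,interpolation=cv2.INTER_CUBIC))
from h import *
grab('wrist','w0')"
```

```text
(no output)
```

View pics/c0.png

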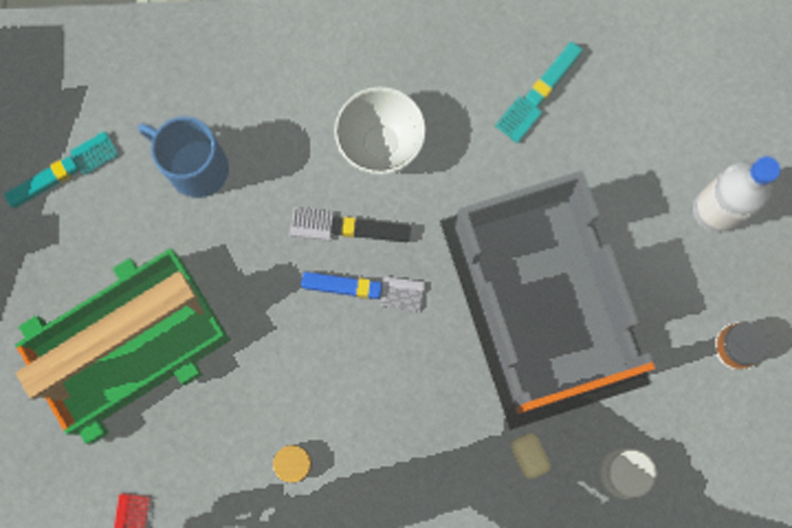

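View pics/w0.png

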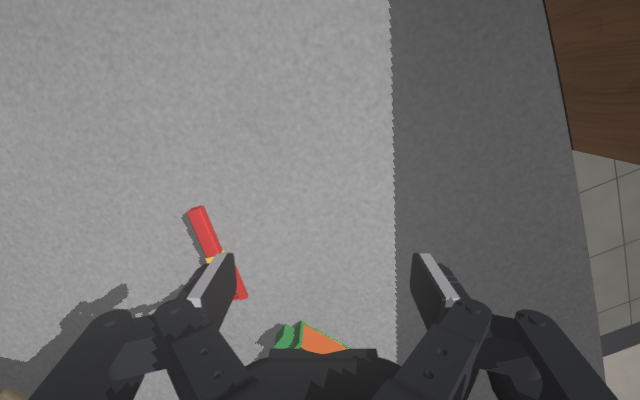

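The crop shows the wide comb with its head to the left (crop 310,222) and the flea comb with its head to the right (405,292). The wrist view shows only the red look-alike under the gripper, so there are two tools to place. Next I measure everything precisely.

```bash
cat >> m.py <<'E'
def circ(P):
    x,y=P[:,0],P[:,1]; A=np.c_[2*x,2*y,np.ones(len(x))]; s=np.linalg.lstsq(A,x*x+y*y,rcond=None)[0]
    return s[:2],np.sqrt(s[2]+s[0]**2+s[1]**2)
def jar(f,C,c,zlo,zhi,r=.05):
    "lid outline: rays of contour pixels onto the measured lid height"
    m=sel(C,(c[0]-r,c[1]-r),(c[0]+r,c[1]+r),zlo,zhi)
    z=np.median(C[m][:,2]); k=max(cv2.findContours(m.astype(np.uint8),0,1)[0],key=cv2.contourArea).reshape(-1,2)
    (u,_,_)=cv2.minAreaRect(k); P=onplane(f,k,z); (e,rr)=cv2.minEnclosingCircle((P[:,:2]*1000).astype(np.float32))
    return np.round(np.r_[C[m].mean(0)*1000],1),np.round(e,1),round(rr,1)
E
python3 - <<'E'
from m import *
f=pickle.load(open('pics/top0.pkl','rb')); C=cloud(f)
g=pickle.load(open('pics/side0.pkl','rb')); G=cloud(g)
for nm,c,a in(('tub',(.374,-.266),.038),('balm',(.512,-.418),.033)):
    for q,(F,D) in dict(top=(f,C),side=(g,G)).items(): print(nm,q,jar(F,D,c,a,.06))
for q,D in dict(top=C,side=G).items():
    print('rim',q,rect(D[sel(D,(.42,-.35),(.75,-.02),.083,.1)]),np.median(D[sel(D,(.42,-.35),(.75,-.02),.083,.1)][:,2]))
    m=sel(D,(.4,.2),(.68,.45),.088,.11); print('bar',q,rect(D[m]),np.median(D[m][:,2]),m.sum())
    m=sel(D,(.4,.2),(.68,.45),.039,.055); print('caddyrim',q,rect(D[m]),np.median(D[m][:,2]))
    for nm,lo,hi in(('wide',(.625,-.03),(.71,.11)),('flea',(.55,-.06),(.622,.115))):
        m=sel(D,lo,hi,.004,.03); m2=sel(D,lo,hi,.0125,.03)
        print(nm,q,'all',rect(D[m]),'handle',rect(D[m2]),np.median(D[m2][:,2]))
E
```

```text
tub top (array([ 360.9, -267.9,   43.6]), array([ 360.4, -267.7]), 26.3)
tub side (array([ 356.8, -271.8,   43.7]), array([ 356.5, -272.4]), 28.3)
balm top (array([ 508. , -415. ,   38.7]), array([ 508.1, -414.8]), 25.5)
balm side (array([ 502.1, -416.5,   39.6]), array([ 501.5, -416.5]), 28.5)
rim top (array([ 571.2, -184.5]), array([241.1, 151.7]), 16.3) 0.08892591153014617
bar top (array([529.5, 321.7]), array([ 37.2, 214.6]), 31.9) 0.0940550007159967 1242
caddyrim top (array([529.9, 321.8]), array([148.6, 214.9]), 31.1) 0.04380054530375932
wide top all (array([664.9,  41.6]), array([135.7,  75.6]), 90.0) handle (array([662.9,  25.1]), array([96.6, 20.2]), 81.1) 0.015316067442420422
flea top all (array([589.6,  29.7]), array([159.5,  57.6]), 86.8) handle (array([594.5,  61.1]), array([96.7, 20.2]), 81.5) 0.01527170120776744
rim side (array([ 568.6, -184.9]), array([248.8, 153.5]), 16.0) 0.08788676944558788
bar side (array([527.4, 321.2]), array([ 45.4, 218.1]), 31.8) 0.09331096057874344 390
caddyrim side (array([524.7, 319.2]), array([131.1, 217.5]), 31.7) 0.04307265011378236
wide side all (array([670.6,  42.1]), array([136.5,  49. ]), 87.8) handle (array([659.5,  23.2]), array([95.8, 23.8]), 79.5) 0.014360293590717221
flea side all (array([590.4,  31.7]), array([145.3,  39.2]), 75.7) handle (array([590.8,  57.1]), array([97.4, 21.7]), 80.6) 0.01537958078241275
```

```bash
cat > p.py <<'E'
from h import *
from scipy.spatial.transform import Rotation as Ro
def plan(*W):
    "waypoints (x,y,z mm, theta deg of closing line) -> turn, shift in tool axes now"
    s=env.read_state(); R=s['eef_rot']; p=s['ee_pos']*1000; q=s['qpos']
    print('t %.1f'%s['time_s'],p.round(1),'th %.1f'%np.degrees(np.arctan2(R[1,1],R[0,1])),'open %.1f'%(s['opening']*1000),'grip %.1f'%s['gripper_force'],s['ft_force'].round(1))
    for x,y,z,th in W:
        a=np.radians(th); T=np.array([[-np.sin(a),np.cos(a),0],[np.cos(a),np.sin(a),0],[0,0,-1]]).T
        T=np.c_[[-np.sin(a),np.cos(a),0],[np.cos(a),np.sin(a),0],[0,0,-1]]
        d=np.array([x,y,z])-p
        print(Ro.from_matrix(R.T@T).as_rotvec().round(3).tolist(),(R.T@d).round(1).tolist(),'%.0fmm'%np.linalg.norm(d),'q6 %.0f'%(np.degrees(np.arctan2(y,x))-th))
E
python3 - <<'E'
from p import *
plan((360.4,-267.8,200,16.2),(360.4,-267.8,11,16.2))
E
```

```text
t 0.1 [219.  504.1 230.4] th 66.5 open 85.6 grip 0.0 [-0.5  0.1  0.6]
[-0.002, 0.001, 0.878] [-437.3, -651.6, 31.4] 785mm q6 -53
[-0.002, 0.001, 0.878] [-437.3, -651.3, 220.4] 815mm q6 -53
```

>>> carry_out(
  series=[
    [[0,0,0.878],[-437.3,-651.6,31.4],0],
    [[0,0,0.878],[-437.3,-651.6,31.4],0],
    [[0,0,0.878],[-437.3,-651.6,31.4],0],
    [[0,0,0.878],[-437.3,-651.6,31.4],0],
    [[0,0,0.878],[-437.3,-651.6,31.4],0],
    [[0,0,0.878],[-437.3,-651.6,31.4],0],
    [[0,0,0.878],[-437.3,-651.6,31.4],0],
    [[0,0,0.878],[-437.3,-651.6,31.4],0],
    [[0,0,0.878],[-437.3,-651.6,31.4],0],
    [[0,0,0.878],[-437.3,-651.6,31.4],0],
    [[0,0,0.878],[-437.3,-651.6,31.4],0],
    [[0,0,0.878],[-437.3,-651.6,31.4],0],
    [[0,0,0.878],[-437.3,-651.6,31.4],0],
    [[0,0,0.878],[-437.3,-651.6,31.4],0],
    [[0,0,0.878],[-437.3,-651.6,31.4],0],
    [[0,0,0.878],[-437.3,-651.6,31.4],0],
    [[0,0,0.878],[-437.3,-651.6,31.4],0],
    [[0,0,0.878],[-437.3,-651.6,31.4],0],
    [[0,0,0.878],[-437.3,-651.6,31.4],0],
    [[0,0,0.878],[-437.3,-651.6,31.4],0],
  ],
  squeeze=40,
)

```text
time_s: 1.82
ee_pos: [0.3604, -0.2726, 0.1982]
eef_rot: [[-0.274, 0.962, -0.002], [0.962, 0.274, -0.001], [-0.0, -0.002, -1.0]]
ft_force: [-0.9, 0.5, 0.3]
opening: 0.0853
gripper_force: 0.0
```

```bash
python3 - <<'E'
from p import *; from m import *
for n in('top','wrist'):
    f=grab(n,n+'1'); C=cloud(f)
    for nm,c in(('tub',(.361,-.268)),('balm',(.508,-.415))):
        try: print(n,nm,jar(f,C,c,.033,.06,.06))
        except Exception as e: print(n,nm,'none')
plan((360.4,-267.8,50,16.2),(360.4,-267.8,11,16.2))
E
```

```text
top tub (array([ 361. , -267.6,   43.5]), array([ 360.8, -267.4]), 26.4)
top balm (array([ 507.8, -414.8,   38.4]), array([ 508. , -414.6]), 25.9)
wrist tub (array([ 361.1, -268.9,   44.7]), array([ 360.9, -269.4]), 27.0)
wrist balm (array([ 505.8, -415.6,   39.3]), array([ 506.7, -414.6]), 27.1)
t 1.9 [ 360.1 -267.9  198.9] th 16.1 open 85.5 grip 0.0 [ 0.1 -0.3 -0.3]
[-0.001, -0.003, -0.002] [-0.4, 0.4, 148.9] 149mm q6 -53
[-0.001, -0.003, -0.002] [-0.5, 0.5, 187.9] 188mm q6 -53
```

>>> carry_out(
  series=[
    [[0,0,0],[0,0,40],0],
    [[0,0,0],[0,0,80],0],
    [[0,0,0],[0,0,120],0],
    [[0,0,0],[0,0,150],0],
    [[0,0,0],[0,0,170],0],
    [[0,0,0],[0,0,187],0],
    [[0,0,0],[0,0,187],0],
    [[0,0,0],[0,0,187],1],
    [[0,0,0],[0,0,187],1],
    [[0,0,0],[0,0,187],1],
    [[0,0,0],[0,0,187],1],
    [[0,0,0],[0,0,187],1],
    [[0,0,0],[0,0,187],1],
    [[0,0,0],[0,0,187],1],
    [[0,0,0],[0,0,187],1],
    [[0,0,0],[0,0,187],1],
  ],
)

```text
time_s: 3.25
ee_pos: [0.3618, -0.2684, 0.0153]
eef_rot: [[-0.279, 0.96, 0.003], [0.96, 0.279, -0.002], [-0.003, 0.002, -1.0]]
ft_force: [-1.6, 1.1, 5.4]
opening: 0.0522
gripper_force: 42.9
```

```bash
python3 - <<'E'
from p import *
t=np.radians(196.2); X=np.array([np.cos(t),np.sin(t)]); o=np.array([571.2,-184.5]); a=o+50*X; b=o-50*X; print(a,b)
plan((*[360.4,-267.8],160,16.2),(*a,160,16.2),(*a,19,16.2))
E
```

```text
[ 523.18531572 -198.4495553 ] [ 619.21468428 -170.5504447 ]
t 3.2 [ 361.8 -268.4   15.3] th 16.2 open 52.2 grip 42.9 [-1.6  1.1  5.4]
[0.002, 0.003, 0.0] [0.5, -0.9, -144.7] 145mm q6 -53
[0.002, 0.003, 0.0] [21.6, 174.8, -144.4] 228mm q6 -37
[0.002, 0.003, 0.0] [22.0, 174.5, -3.4] 176mm q6 -37
```

>>> carry_out(
  series=[
    [[0,0,0],[0,0,-20],1],
    [[0,0,0],[0,0,-55],1],
    [[0,0,0],[0,0,-95],1],
    [[0,0,0],[0,0,-130],1],
    [[0,0,0],[0,0,-145],1],
    [[0,0,0],[0,0,-145],1],
    [[0,0,0],[0,0,-145],1],
  ],
)

```text
time_s: 3.83
ee_pos: [0.361, -0.2677, 0.1587]
eef_rot: [[-0.279, 0.96, 0.002], [0.96, 0.279, -0.002], [-0.002, 0.001, -1.0]]
ft_force: [-0.1, -0.1, -1.1]
opening: 0.052
gripper_force: 42.7
```

```bash
python3 - <<'E'
from p import *; from m import *
grab('side','s2')
f=grab('wrist','w2'); C=cloud(f); S=env.read_state()['ee_pos']
plan((523.2,-198.4,160,16.2))
D=cloud(pickle.load(open('pics/s2.pkl','rb')))
m=sel(D,(S[0]-.06,S[1]-.06),(S[0]+.06,S[1]+.06),S[2]-.06,S[2]+.01); print(m.sum(),np.nanpercentile(D[m][:,2],[1,5,50]))
a=cv2.imread('pics/s2.png')[220:340,250:480]; cv2.imwrite('pics/c2.png',cv2.resize(a,None,fx=3,fy=3))
E
```

```text
t 3.9 [ 359.7 -266.5  155.8] th 16.2 open 52.2 grip 42.7 [ 1.   0.6 -2.2]
[-0.002, -0.003, 0.0] [19.7, 176.0, -4.4] 177mm q6 -37
176 [0.14391118 0.14524353 0.15547376]
```

View pics/c2.png

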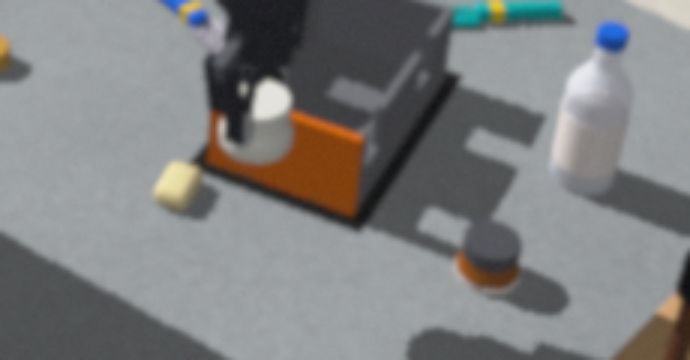

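The crop shows the tub hanging upright, held by its lid (260,110), with its underside about 14 mm below the TCP. I'll carry it over the tote and lower it.

>>> carry_out(
  series=[
    [[0,0,0],[5,40,-5],1],
    [[0,0,0],[10,80,-5],1],
    [[0,0,0],[15,120,-5],1],
    [[0,0,0],[18,150,-5],1],
    [[0,0,0],[20.5,175,-5],1],
    [[0,0,0],[20.5,175,-5],1],
    [[0,0,0],[20.5,175,-5],1],
    [[0,0,0],[20.5,175,30],1],
    [[0,0,0],[20.5,175,65],1],
    [[0,0,0],[20.5,175,100],1],
    [[0,0,0],[20.5,175,120],1],
    [[0,0,0],[20.5,175,128],1],
    [[0,0,0],[20.5,175,132],1],
    [[0,0,0],[20.5,175,132],1],
    [[0,0,0],[20.5,175,132],1],
  ],
)

```text
time_s: 5.18
ee_pos: [0.5223, -0.1994, 0.0263]
eef_rot: [[-0.279, 0.96, -0.001], [0.96, 0.279, -0.0], [-0.0, -0.001, -1.0]]
ft_force: [0.2, 0.3, -1.5]
opening: 0.0517
gripper_force: 47.6
```

```bash
python3 - <<'E'
from p import *
plan((523.2,-198.4,22,16.2))
E
```

```text
t 5.2 [ 522.3 -199.4   26.3] th 16.2 open 51.7 grip 47.6 [ 0.2  0.3 -1.5]
[-0.001, 0.0, -0.0] [0.8, 1.2, 4.3] 4mm q6 -37
```

>>> carry_out(
  series=[
    [[0,0,0],[0,0,3],1],
    [[0,0,0],[0,0,5],1],
    [[0,0,0],[0,0,5],1],
    [[0,0,0],[0,0,5],1],
    [[0,0,0],[0,0,5],0.2],
    [[0,0,0],[0,0,5],0.2],
    [[0,0,0],[0,0,5],0.2],
    [[0,0,0],[0,0,5],0.2],
    [[0,0,0],[0,0,5],0.2],
    [[0,0,0],[0,0,-30],0.2],
    [[0,0,0],[0,0,-70],0.2],
    [[0,0,0],[0,0,-110],0],
    [[0,0,0],[0,0,-130],0],
    [[0,0,0],[0,0,-130],0],
    [[0,0,0],[0,0,-130],0],
  ],
)

```text
time_s: 6.43
ee_pos: [0.5241, -0.1993, 0.1585]
eef_rot: [[-0.279, 0.96, 0.005], [0.96, 0.279, -0.002], [-0.004, 0.004, -1.0]]
ft_force: [-0.2, -0.0, -0.8]
opening: 0.0855
gripper_force: 0.0
```

```bash
python3 - <<'E'
from p import *; from m import *
f=grab('top','t3'); C=cloud(f); print(jar(f,C,(.508,-.415),.033,.06,.06))
f=grab('side','s3'); C=cloud(f)
f=grab('wrist','w3'); C=cloud(f); print('tub',jar(f,C,(.523,-.198),.04,.07,.05))
m=sel(C,(.42,-.35),(.75,-.02),.083,.1); print('rim',rect(C[m]))
m=sel(C,(.51,-.16),(.6,-.14),-.01,.03); print('floor',np.median(C[m][:,2]))
plan((508,-414.8,150,16.2),(508,-414.8,8,16.2))
E
```

```text
(array([ 506.6, -417.5,   38.6]), array([ 507.5, -414.5]), 26.0)
tub (array([ 523.4, -199.4,   50.6]), array([ 523.2, -200.1]), 27.4)
rim (array([ 571.1, -185.7]), array([241.1, 151.2]), 16.3)
floor 0.005926196081340207
t 6.6 [ 521.9 -198.3  153.9] th 16.2 open 85.4 grip 0.0 [-0.4 -0.1  0.4]
[-0.003, -0.003, 0.0] [-204.0, -73.8, 3.5] 217mm q6 -55
[-0.003, -0.003, 0.0] [-204.3, -73.4, 145.5] 261mm q6 -55
```

>>> carry_out(
  series=[
    [[0,0,0],[-40,-14,0],0],
    [[0,0,0],[-80,-29,0],0],
    [[0,0,0],[-118,-43,0],0],
    [[0,0,0],[-156,-56,0],0],
    [[0,0,0],[-190,-69,0],0],
    [[0,0,0],[-204,-73.5,10],0],
    [[0,0,0],[-204,-73.5,40],0],
    [[0,0,0],[-204,-73.5,80],0],
    [[0,0,0],[-204,-73.5,115],0],
    [[0,0,0],[-204,-73.5,135],0],
    [[0,0,0],[-204,-73.5,145],0],
    [[0,0,0],[-204,-73.5,145],0],
    [[0,0,0],[-204,-73.5,145],1],
    [[0,0,0],[-204,-73.5,145],1],
    [[0,0,0],[-204,-73.5,145],1],
    [[0,0,0],[-204,-73.5,145],1],
    [[0,0,0],[-204,-73.5,145],1],
    [[0,0,0],[-204,-73.5,145],1],
    [[0,0,0],[-204,-73.5,145],1],
    [[0,0,0],[-204,-73.5,145],1],
  ],
)

```text
time_s: 8.25
ee_pos: [0.5108, -0.4166, 0.014]
eef_rot: [[-0.279, 0.96, 0.004], [0.96, 0.279, -0.004], [-0.005, 0.003, -1.0]]
ft_force: [0.1, -0.6, 6.4]
opening: 0.0486
gripper_force: 42.0
```

>>> carry_out(
  series=[
    [[0,0,0],[0,0,-20],1],
    [[0,0,0],[0,0,-60],1],
    [[0,0,0],[0,0,-100],1],
    [[0,0,0],[0,0,-140],1],
    [[0,0,0],[0,0,-150],1],
    [[0,0,0],[0,0,-150],1],
    [[0,0,0],[0,0,-150],1],
    [[0,0,0],[0,0,-150],1],
  ],
)

```text
time_s: 8.92
ee_pos: [0.5083, -0.4142, 0.1577]
eef_rot: [[-0.279, 0.96, -0.004], [0.96, 0.279, 0.004], [0.005, -0.003, -1.0]]
ft_force: [0.5, 0.3, -1.9]
opening: 0.0484
gripper_force: 41.7
```

```bash
python3 - <<'E'
from p import *; from m import *
f=grab('side','s4'); S=env.read_state()['ee_pos']
D=cloud(f)
m=sel(D,(S[0]-.06,S[1]-.06),(S[0]+.06,S[1]+.06),S[2]-.06,S[2]+.01); print(m.sum(),np.nanpercentile(D[m][:,2],[1,5,50]))
plan((619.2,-170.6,160,16.2),(619.2,-170.6,25,16.2))
E
```

```text
162 [0.1448014  0.14690423 0.15447137]
t 9.0 [ 508.1 -414.1  157. ] th 16.2 open 48.6 grip 41.7 [-1.1 -0.6 -2.1]
[-0.003, -0.006, 0.0] [202.8, 174.7, -2.4] 268mm q6 -32
[-0.003, -0.006, 0.0] [202.0, 175.1, 132.6] 298mm q6 -32
```

>>> carry_out(
  series=[
    [[0,0,0],[28,24,-5],1],
    [[0,0,0],[56,48,-5],1],
    [[0,0,0],[85,73,-5],1],
    [[0,0,0],[114,98,-5],1],
    [[0,0,0],[143,123,-5],1],
    [[0,0,0],[172,148,-5],1],
    [[0,0,0],[193,166,-5],1],
    [[0,0,0],[202.5,175,-5],1],
    [[0,0,0],[202.5,175,-5],1],
    [[0,0,0],[202.5,175,-5],1],
    [[0,0,0],[202.5,175,30],1],
    [[0,0,0],[202.5,175,65],1],
    [[0,0,0],[202.5,175,100],1],
    [[0,0,0],[202.5,175,120],1],
    [[0,0,0],[202.5,175,130],1],
    [[0,0,0],[202.5,175,132],1],
    [[0,0,0],[202.5,175,132],1],
    [[0,0,0],[202.5,175,132],1],
  ],
)

```text
time_s: 10.47
ee_pos: [0.622, -0.1733, 0.0311]
eef_rot: [[-0.278, 0.961, 0.003], [0.961, 0.278, -0.001], [-0.002, 0.003, -1.0]]
ft_force: [0.1, -0.6, -0.3]
opening: 0.0486
gripper_force: 41.7
```

```bash
python3 - <<'E'
from p import *
plan((619.2,-170.6,20,16.2))
E
```

```text
t 10.5 [ 622.  -173.3   31.1] th 16.2 open 48.6 grip 41.7 [ 0.1 -0.6 -0.3]
[0.003, 0.002, -0.001] [3.4, -2.0, 11.1] 12mm q6 -32
```

>>> carry_out(
  series=[
    [[0,0,0],[0,0,2],1],
    [[0,0,0],[0,0,4],1],
    [[0,0,0],[0,0,6],1],
    [[0,0,0],[0,0,6],1],
    [[0,0,0],[0,0,6],1],
    [[0,0,0],[0,0,6],1],
  ],
)

```text
time_s: 10.97
ee_pos: [0.6208, -0.1721, 0.0232]
eef_rot: [[-0.279, 0.96, 0.0], [0.96, 0.279, -0.0], [-0.0, -0.0, -1.0]]
ft_force: [-2.9, -1.6, 0.1]
opening: 0.0482
gripper_force: 42.0
```

>>> carry_out(
  series=[
    [[0,0,0],[0,0,2],1],
    [[0,0,0],[0,0,3],1],
    [[0,0,0],[0,0,3],1],
    [[0,0,0],[0,0,3],1],
    [[0,0,0],[0,0,3],0.2],
    [[0,0,0],[0,0,3],0.2],
    [[0,0,0],[0,0,3],0.2],
    [[0,0,0],[0,0,3],0.2],
    [[0,0,0],[0,0,3],0.2],
    [[0,0,0],[0,0,-30],0.2],
    [[0,0,0],[0,0,-70],0.2],
    [[0,0,0],[0,0,-110],0],
    [[0,0,0],[0,0,-150],0],
    [[0,0,0],[0,0,-180],0],
    [[0,0,0],[0,0,-180],0],
    [[0,0,0],[0,0,-180],0],
  ],
)

```text
time_s: 12.3
ee_pos: [0.6227, -0.1721, 0.207]
eef_rot: [[-0.28, 0.96, 0.008], [0.96, 0.28, -0.002], [-0.004, 0.007, -1.0]]
ft_force: [-0.2, 0.2, 0.5]
opening: 0.0854
gripper_force: 0.0
```

```bash
python3 - <<'E'
from p import *; from m import *
f=grab('wrist','w5'); C=cloud(f)
for nm,c,a in(('tub',(.523,-.198),.046),('balm',(.62,-.171),.040)): print(nm,jar(f,C,c,a,.06,.045))
f=grab('top','t5'); C=cloud(f)
m=sel(C,(.35,.12),(.7,.5),.088,.11); print('bar',rect(C[m]),np.median(C[m][:,2]))
m=sel(C,(.35,.12),(.7,.5),.039,.055); print('caddyrim',rect(C[m]))
g=grab('side','s5'); G=cloud(g); m=sel(G,(.35,.12),(.7,.5),.088,.11); print('bar side',rect(G[m]),np.median(G[m][:,2]))
plan((529.5,321.7,230,31.5),(529.5,321.7,67,31.5))
E
```

```text
tub (array([ 524.5, -199.8,   50.8]), array([ 524.8, -199.9]), 27.1)
balm (array([ 619.3, -171.7,   45.9]), array([ 619.6, -172. ]), 25.0)
bar (array([529.5, 322.2]), array([ 36.6, 216. ]), 31.6) 0.09408372285153355
caddyrim (array([535. , 325.2]), array([138. , 215.5]), 31.5)
bar side (array([528.8, 320.5]), array([ 49.1, 217.7]), 30.6) 0.0932611012861323
t 12.4 [ 620.2 -171.5  200.7] th 16.2 open 85.2 grip 0.0 [ 0.6  0.1 -0.2]
[-0.002, -0.003, -0.267] [498.9, 50.7, -28.3] 502mm q6 -0
[-0.002, -0.003, -0.267] [498.6, 51.1, 134.7] 519mm q6 -0
```

>>> carry_out(
  series=[
    [[0,0,-0.267],[499,50.8,0],0],
    [[0,0,-0.267],[499,50.8,0],0],
    [[0,0,-0.267],[499,50.8,0],0],
    [[0,0,-0.267],[499,50.8,0],0],
    [[0,0,-0.267],[499,50.8,0],0],
    [[0,0,-0.267],[499,50.8,0],0],
    [[0,0,-0.267],[499,50.8,0],0],
    [[0,0,-0.267],[499,50.8,0],0],
    [[0,0,-0.267],[499,50.8,0],0],
    [[0,0,-0.267],[499,50.8,0],0],
    [[0,0,-0.267],[499,50.8,0],0],
    [[0,0,-0.267],[499,50.8,0],0],
    [[0,0,-0.267],[499,50.8,0],0],
    [[0,0,-0.267],[499,50.8,0],0],
    [[0,0,-0.267],[499,50.8,0],0],
    [[0,0,-0.267],[499,50.8,0],0],
  ],
)

```text
time_s: 13.78
ee_pos: [0.5303, 0.3201, 0.2016]
eef_rot: [[-0.522, 0.853, -0.002], [0.853, 0.522, -0.001], [-0.0, -0.002, -1.0]]
ft_force: [0.1, -0.7, 0.7]
opening: 0.0855
gripper_force: 0.0
```

```bash
python3 - <<'E'
from p import *; from m import *
f=grab('wrist','w6'); C=cloud(f)
m=sel(C,(.35,.12),(.7,.5),.088,.11); print('bar',rect(C[m]),np.median(C[m][:,2]),m.sum())
m=sel(C,(.35,.12),(.7,.5),.039,.055); print('caddyrim',rect(C[m]))
f=grab('top','t6'); C=cloud(f)
m=sel(C,(.35,.12),(.7,.5),.088,.11); print('bar top',rect(C[m]))
plan((529.5,322,67,31.5))
E
```

```text
bar (array([530.9, 319.5]), array([ 34.2, 214.4]), 31.1) 0.09485509634817177 9611
caddyrim (array([530.8, 319.7]), array([124.7, 214.3]), 31.0)
bar top (array([546.3, 295.5]), array([ 37. , 152.7]), 31.2)
t 13.9 [530.7 319.8 202.5] th 31.4 open 85.7 grip 0.0 [-0.4 -0.  -0.2]
[-0.001, 0.0, -0.002] [2.5, 0.2, 135.5] 135mm q6 -0
```

View pics/w6.png

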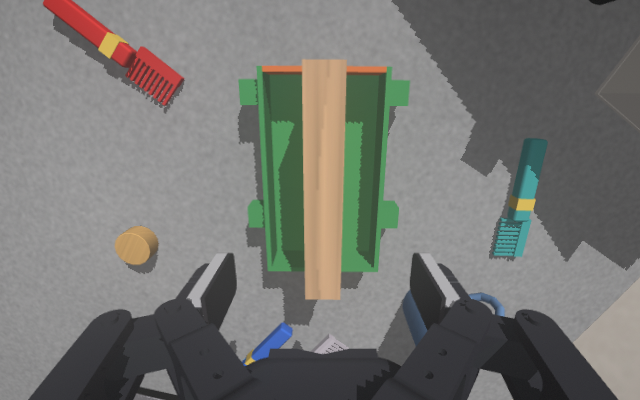

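The wrist view shows the caddy centred ahead, with its orange end (325,70) at the far side and the bar intact, measured at (530.9, 319.6). Now I'll grasp the middle of the bar.

>>> carry_out(
  series=[
    [[0,0,0.006],[0,0,35],0],
    [[0,0,0.006],[0,0,70],0],
    [[0,0,0.006],[0,0,105],0],
    [[0,0,0.006],[0,0,125],0],
    [[0,0,0.006],[0,0,135],0],
    [[0,0,0.006],[0,0,135],0],
    [[0,0,0.006],[0,0,135],1],
    [[0,0,0.006],[0,0,135],1],
    [[0,0,0.006],[0,0,135],1],
    [[0,0,0.006],[0,0,135],1],
    [[0,0,0.006],[0,0,135],1],
    [[0,0,0.006],[0,0,135],1],
    [[0,0,0.006],[0,0,135],1],
    [[0,0,0.006],[0,0,135],1],
    [[0,0,0.006],[0,0,135],1],
    [[0,0,0.006],[0,0,135],1],
    [[0,0,0.006],[0,0,135],1],
  ],
  squeeze=80,
)

```text
time_s: 15.3
ee_pos: [0.5314, 0.3219, 0.0703]
eef_rot: [[-0.518, 0.856, 0.004], [0.856, 0.518, 0.002], [-0.001, 0.004, -1.0]]
ft_force: [0.2, -0.6, 6.0]
opening: 0.0328
gripper_force: 83.2
```

>>> carry_out(
  series=[
    [[0,0,0],[0,0,-10],1],
    [[0,0,0],[0,0,-30],1],
    [[0,0,0],[0,0,-60],1],
    [[0,0,0],[0,0,-90],1],
    [[0,0,0],[0,0,-120],1],
    [[0,0,0],[0,0,-150],1],
    [[0,0,0],[0,0,-160],1],
    [[0,0,0],[0,0,-160],1],
    [[0,0,0],[0,0,-160],1],
  ],
)

```text
time_s: 16.05
ee_pos: [0.5298, 0.3213, 0.2265]
eef_rot: [[-0.518, 0.856, -0.002], [0.856, 0.518, -0.001], [0.0, -0.002, -1.0]]
ft_force: [-0.6, -0.5, -6.3]
opening: 0.0322
gripper_force: 81.9
```

```bash
python3 - <<'E'
from p import *; from m import *
f=grab('top','t7'); C=cloud(f)
m=sel(C,(.35,-.32),(.75,-.05),.083,.1); print('rim',rect(C[m]))
for nm,c,a in(('tub',(.524,-.199),.046),('balm',(.62,-.171),.040)): print(nm,jar(f,C,c,a,.06,.045))
plan((571.1,-185.3,225,-74),(571.1,-185.3,160,-74))
E
```

```text
rim (array([ 571. , -184.6]), array([240.8, 152. ]), 16.1)
tub (array([ 523.9, -199.6,   49.9]), array([ 524. , -199.7]), 26.4)
balm (array([ 619.4, -170.8,   44.9]), array([ 619.3, -170.9]), 25.0)
t 16.1 [529.2 320.9 224.8] th 31.2 open 32.5 grip 81.9 [-0.3 -1.  -5.4]
[-0.004, 0.004, 1.836] [-454.8, -226.1, 0.7] 508mm q6 56
[-0.004, 0.004, 1.836] [-454.8, -225.8, 65.7] 512mm q6 56
```

>>> carry_out(
  series=[
    [[0,0,0.122],[-30,-15,0],1],
    [[0,0,0.245],[-60,-30,0],1],
    [[0,0,0.367],[-91,-45,0],1],
    [[0,0,0.489],[-121,-60,0],1],
    [[0,0,0.611],[-152,-75,0],1],
    [[0,0,0.733],[-182,-90,0],1],
    [[0,0,0.856],[-212,-105,0],1],
    [[0,0,0.978],[-243,-121,0],1],
    [[0,0,1.1],[-273,-136,0],1],
    [[0,0,1.222],[-303,-151,0],1],
    [[0,0,1.344],[-333,-166,0],1],
    [[0,0,1.466],[-364,-181,0],1],
    [[0,0,1.589],[-394,-196,0],1],
    [[0,0,1.711],[-425,-211,0],1],
    [[0,0,1.833],[-455,-226,0],1],
    [[0,0,1.833],[-455,-226,0],1],
    [[0,0,1.833],[-455,-226,0],1],
    [[0,0,1.833],[-455,-226,0],1],
    [[0,0,1.833],[-455,-226,0],1],
    [[0,0,1.833],[-455,-226,0],1],
  ],
)

```text
time_s: 17.77
ee_pos: [0.5721, -0.1835, 0.227]
eef_rot: [[0.96, 0.28, -0.001], [0.28, -0.96, 0.001], [-0.001, -0.001, -1.0]]
ft_force: [0.3, 0.4, -4.9]
opening: 0.0326
gripper_force: 82.2
```

```bash
python3 - <<'E'
from p import *; from m import *
plan((571.1,-185.1,170,-73.8))
for n in('wrist','top','side'):
    f=grab(n,n[0]+'8'); C=cloud(f); H=hsv(f); h,s,v=[H[...,i].astype(int) for i in range(3)]
    z0=env.read_state()['ee_pos'][2]-.069
    gr=(h>50)&(h<75)&(s>140); og=(h>5)&(h<16)&(s>190)
    W=sel(C,(.38,-.38),(.75,-.02),z0-.01,z0+.06)
    m=W&(gr|og)&(C[...,2]>z0+.037); print(n,z0,'caddyrim',m.sum(),rect(C[m]) if m.sum()>5 else 0, np.median(C[m][:,2]) if m.sum()>5 else 0)
    m=sel(C,(.38,-.38),(.75,-.02),z0+.089,z0+.1); print('bar',m.sum(),rect(C[m]) if m.sum()>5 else 0)
    m=sel(C,(.38,-.38),(.75,-.02),.083,.1); print('rim',m.sum(),rect(C[m]) if m.sum()>5 else 0)
    m=W&og; print('orange',m.sum(),C[m].mean(0))
E
```

```text
t 17.8 [ 572.1 -183.5  227. ] th -73.7 open 32.6 grip 82.2 [ 0.3  0.4 -4.9]
[-0.001, 0.001, 0.001] [-1.4, 1.3, 57.0] 57mm q6 56
wrist 0.1583996332909012 caddyrim 0 0 0
bar 28856 (array([ 603.4, -171.2]), array([148.2,  59.2]), 23.6)
rim 462 (array([ 679., -377.]), array([ 6.1, 34.9]), 89.9)
orange 0 [nan nan nan]
top 0.1587617497431493 caddyrim 94 (array([ 569.7, -120.8]), array([163.8,   5. ]), 16.5) 0.20051899328719186
bar 981 (array([ 570.8, -179.8]), array([214.3,  40.7]), 16.9)
rim 160 (array([ 547., -156.]), array([269.9,  77.3]), 48.3)
orange 0 [nan nan nan]
side 0.15894128951312844 caddyrim 271 (array([ 565.9, -184.8]), array([214.7, 125.8]), 16.9) 0.20019084551954713
bar 446 (array([ 568.1, -183.8]), array([215.8,  60.2]), 9.3)
rim 418 (array([ 555. , -236.9]), array([195.5, 292.4]), 69.6)
orange 87 [ 0.67655557 -0.18451844  0.18329693]<stdin>:11: RuntimeWarning: Mean of empty slice.
  ret = um.true_divide(
```

View pics/w8.png

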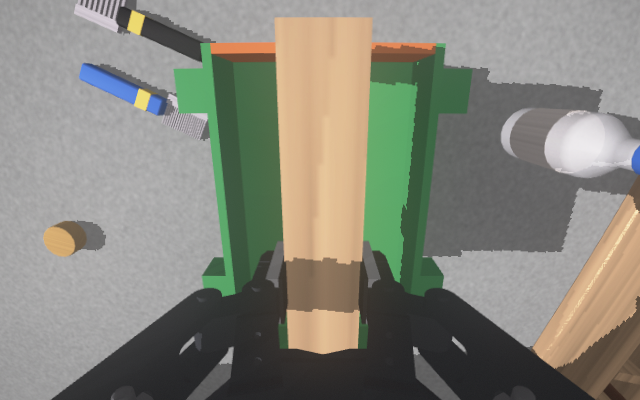

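The wrist view shows the caddy held level with its orange end (325,48) at the far side, over the tote's plain end. I'll check its exact centre with looser colour limits.

```bash
python3 - <<'E'
from p import *; from m import *
f=pickle.load(open('pics/w8.pkl','rb')); C=cloud(f); H=hsv(f); h,s,v=[H[...,i].astype(int) for i in range(3)]
t=np.radians(16.2); X=np.array([np.cos(t),np.sin(t)]); Y=np.array([-X[1],X[0]]); o=np.array([.5711,-.1852])
B=sel(C,(.3,-.5),(.9,.2),.1,.3)
g=B&(h>50)&(h<80)&(s>80); r=B&(h>4)&(h<16)&(s>120)
for n,m in(('green',g),('orange',r)):
    P=C[m]; print(n,m.sum(),np.percentile(P[:,2],[5,50,95]).round(4) if m.sum() else '')
P=C[(g|r)]; top=P[:,2]>np.percentile(P[:,2],99.5)-.006; P=P[top]; u=(P[:,:2]-o)@X*1000; w=(P[:,:2]-o)@Y*1000
print('rim z',np.median(P[:,2]),'far end u',np.percentile(u,99),'w',np.percentile(w,[1,99]))
for lo in (20,50,80):
    k=(u>lo)&(u<lo+25); print(lo,w[k].min() if k.any() else 0,w[k].max() if k.any() else 0)
z=env.read_state()['ee_pos'][2]
m=B&(h>8)&(h<25)&(s>40)&(s<190)&(C[...,2]>z+.02)&(C[...,2]<z+.035); P=C[m]; u=(P[:,:2]-o)@X*1000; w=(P[:,:2]-o)@Y*1000
k=u>20; print('bar far',np.percentile(u,99.5),'z',np.median(P[:,2]),'w by u',[(a,w[(u>a)&(u<a+15)].min().round(1),w[(u>a)&(u<a+15)].max().round(1)) for a in (40,60,80)])
plan((571.1,-185.2,170,-73.8))
E
```

```text
green 26117 [0.1605 0.1627 0.2017]
orange 2141 [0.1708 0.2007 0.2024]
rim z 0.20125759978840244 far end u 107.58799472439351 w [-60.35264685  63.23869743]
20 -60.69160545626232 63.543702119486746
50 -60.496028819468606 63.714549221551216
80 -61.01583138436014 64.00514956678359
bar far 107.6127595494389 z 0.25139009588359856 w by u [(40, np.float64(-15.7), np.float64(18.4)), (60, np.float64(-15.8), np.float64(18.3)), (80, np.float64(-15.8), np.float64(18.3))]
t 17.9 [ 572.4 -183.9  227.9] th -73.8 open 32.3 grip 82.2 [-0.6 -1.1 -4.5]
[-0.0, -0.0, 0.001] [-1.6, 0.9, 57.9] 58mm q6 56
```

>>> carry_out(
  series=[
    [[0,0,0],[-0.5,1.5,15],1],
    [[0,0,0],[-0.5,1.5,30],1],
    [[0,0,0],[-0.5,1.5,45],1],
    [[0,0,0],[-0.5,1.5,55],1],
    [[0,0,0],[-0.5,1.5,60],1],
    [[0,0,0],[-0.5,1.5,63],1],
    [[0,0,0],[-0.5,1.5,66],1],
    [[0,0,0],[-0.5,1.5,68],1],
    [[0,0,0],[-0.5,1.5,70],1],
    [[0,0,0],[-0.5,1.5,72],1],
    [[0,0,0],[-0.5,1.5,73],1],
    [[0,0,0],[-0.5,1.5,73],1],
    [[0,0,0],[-0.5,1.5,73],1],
    [[0,0,0],[-0.5,1.5,73],1],
  ],
)

```text
time_s: 19.08
ee_pos: [0.5724, -0.1865, 0.1551]
eef_rot: [[0.961, 0.278, 0.0], [0.278, -0.961, -0.0], [0.0, 0.0, -1.0]]
ft_force: [0.0, -0.6, -4.9]
opening: 0.0326
gripper_force: 82.1
```

```bash
cat > cad.py <<'E'
from p import *; from m import *
def cad(n='wrist',save='wc',o=(.5711,-.1852),deg=16.2):
    f=grab(n,save); C=cloud(f); H=hsv(f); h,s,v=[H[...,i].astype(int) for i in range(3)]
    t=np.radians(deg); X=np.array([np.cos(t),np.sin(t)]); Y=np.array([-X[1],X[0]]); o=np.array(o)
    B=sel(C,(.38,-.38),(.75,-.02),.1,.3); m=B&(((h>50)&(h<80)&(s>80))|((h>4)&(h<16)&(s>120)))
    P=C[m]; P=P[P[:,2]>np.percentile(P[:,2],99.5)-.006]; u=(P[:,:2]-o)@X*1000; w=(P[:,:2]-o)@Y*1000
    print(n,'rim z %.1f'%(np.median(P[:,2])*1000),'u',np.percentile(u,[1,99]).round(1),'w',np.percentile(w,[1,99]).round(1),rect(P))
    z=np.median(P[:,2])+.05; m=B&(abs(C[...,2]-z)<.006)&(h>8)&(h<25)&(s>40); P=C[m]; print('bar z %.1f'%(np.median(P[:,2])*1000),rect(P))
    return C
E
python3 - <<'E'
from cad import *
cad(save='w9'); plan()
E
```

```text
wrist rim z 129.5 u [-38.8 107.1] w [-63.5  60.1] (array([ 602.9, -177.8]), array([150., 125.]), 16.3)
bar z 179.6 (array([ 604. , -177.8]), array([148.2,  35.2]), 16.0)
t 19.1 [ 572.4 -186.5  155.1] th -73.9 open 32.7 grip 82.1 [-0.4 -0.  -4.7]
```

>>> carry_out(
  series=[
    [[0,0,0],[0,0,1],1],
    [[0,0,0],[0,-0.5,2],1],
    [[0,0,0],[0,-1,3],1],
    [[0,0,0],[0,-1,4],1],
    [[0,0,0],[0,-1,5],1],
    [[0,0,0],[0,-1,5],1],
    [[0,0,0],[0,-1,5],1],
  ],
)

```text
time_s: 19.72
ee_pos: [0.5721, -0.1855, 0.1504]
eef_rot: [[0.961, 0.278, 0.001], [0.278, -0.961, -0.0], [0.001, 0.0, -1.0]]
ft_force: [-1.3, 0.7, -1.9]
opening: 0.0322
gripper_force: 82.5
```

Weight is transferring to the rim. One mm more, then release and rise straight up.

>>> carry_out(
  series=[
    [[0,0,0],[0,0,1],1],
    [[0,0,0],[0,0,1],1],
    [[0,0,0],[0,0,1],0.4],
    [[0,0,0],[0,0,1],0.4],
    [[0,0,0],[0,0,1],0.2],
    [[0,0,0],[0,0,1],0.2],
    [[0,0,0],[0,0,1],0.2],
    [[0,0,0],[0,0,1],0.2],
    [[0,0,0],[0,0,-10],0.2],
    [[0,0,0],[0,0,-40],0.2],
    [[0,0,0],[0,0,-80],0.2],
    [[0,0,0],[0,0,-110],0.2],
    [[0,0,0],[0,0,-110],0.2],
    [[0,0,0],[0,0,-110],0.2],
  ],
)

```text
time_s: 20.88
ee_pos: [0.5733, -0.186, 0.2644]
eef_rot: [[0.961, 0.278, 0.007], [0.278, -0.961, -0.003], [0.006, 0.005, -1.0]]
ft_force: [-0.0, 0.5, 0.2]
opening: 0.0685
gripper_force: 0.0
```

```bash
python3 - <<'E'
from cad import *
cad(save='w10'); f=grab('top','t10'); C=cloud(f); g=grab('side','s10'); G=cloud(g)
for q,D in dict(top=C,side=G).items():
    for nm,lo,hi in(('wide',(.625,-.03),(.71,.13)),('flea',(.55,-.06),(.622,.125))):
        m2=sel(D,lo,hi,.0125,.03); print(nm,q,'handle',rect(D[m2]),np.median(D[m2][:,2]))
plan((666.5,51.5,150,-8.5))
E
```

```text
wrist rim z 124.7 u [-105.5  106.8] w [-62.2  61.3] (array([ 571.4, -185.5]), array([213.9, 124.4]), 15.9)
bar z 174.9 (array([ 571.2, -185.6]), array([213.7,  34.2]), 16.1)
wide top handle (array([663.1,  25.1]), array([96.5, 20.2]), 82.0) 0.015494891138671085
flea top handle (array([591.2,  41.3]), array([135.1,  20.6]), 80.0) 0.015138420029510602
wide side handle (array([658.8,  22. ]), array([95.9, 24.5]), 80.7) 0.01437062390973709
flea side handle (array([590.4,  57.4]), array([94.4, 23.5]), 82.6) 0.014770625788557645
t 21.0 [ 571.5 -185.3  258.5] th -73.9 open 68.3 grip 0.0 [-0.1  0.4 -0.9]
[-0.003, 0.001, -1.141] [157.3, -200.9, 108.5] 277mm q6 13
```

View pics/s10.png

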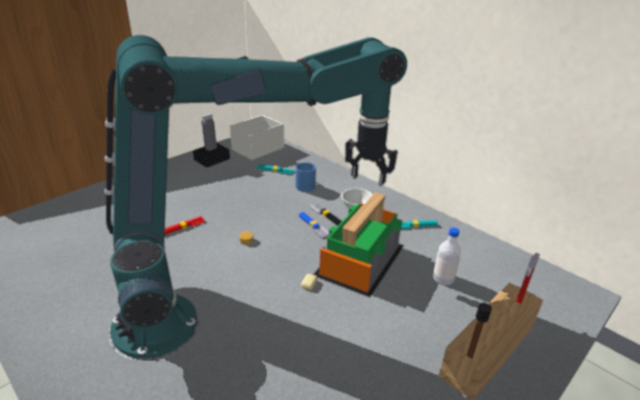

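The side view shows the caddy stacked on the tote (360,240), green side up and level. The wrist camera gives its rim at 124.7 mm and its centre at (571.3, -185.5). Next is the wide comb.

>>> carry_out(
  series=[
    [[0,0,-0.11],[15,-20,0],0.2],
    [[0,0,-0.23],[31,-40,10],0.2],
    [[0,0,-0.34],[47,-60,20],0.2],
    [[0,0,-0.46],[63,-80,30],0.2],
    [[0,0,-0.57],[79,-100,40],0.2],
    [[0,0,-0.68],[94,-120,50],0.2],
    [[0,0,-0.8],[110,-140,50],0.2],
    [[0,0,-0.91],[126,-160,50],0.2],
    [[0,0,-1.03],[142,-181,50],0.2],
    [[0,0,-1.141],[157.3,-201,50],0.2],
    [[0,0,-1.141],[157.3,-201,50],0.2],
    [[0,0,-1.141],[157.3,-201,50],0.3],
    [[0,0,-1.141],[157.3,-201,50],0.3],
    [[0,0,-1.141],[157.3,-201,50],0.3],
  ],
)

```text
time_s: 22.2
ee_pos: [0.6667, 0.0501, 0.2091]
eef_rot: [[0.15, 0.989, -0.002], [0.989, -0.15, -0.0], [-0.001, -0.002, -1.0]]
ft_force: [-1.3, -0.2, -0.8]
opening: 0.0597
gripper_force: 0.0
```

```bash
cat > tool.py <<'E'
from p import *; from m import *
def tools(f):
    C=cloud(f); H=hsv(f); h,s,v=[H[...,i].astype(int) for i in range(3)]
    for nm,lo,hi in(('wide',(.625,-.05),(.72,.13)),('flea',(.55,-.07),(.625,.125))):
        m=sel(C,lo,hi,.012,.03)
        k,l,st,ce=cv2.connectedComponentsWithStats(m.astype(np.uint8)); i=1+st[1:,4].argmax(); P=C[l==i]
        y=sel(C,lo,hi,.012,.03)&(h>20)&(h<33)&(s>120); Y=C[y]
        print(nm,'handle',rect(P),'z %.1f'%(np.median(P[:,2])*1000),'band',rect(Y) if y.sum()>10 else y.sum())
E
python3 - <<'E'
from tool import *
tools(grab('wrist','w11')); plan((666.5,51.5,3,-8.5))
E
```

```text
wide handle (array([663.2,  23.9]), array([97. , 20.3]), 81.5) z 15.8 band (array([667.6,  50. ]), array([14.4, 19.2]), 81.1)
flea handle (array([594.9,  60.1]), array([96.6, 20.7]), 80.5) z 15.8 band (array([591.1,  33.7]), array([12.7, 19.5]), 80.9)
t 22.2 [666.8  50.  209.4] th -8.6 open 59.4 grip 0.0 [-0.3 -0.   0. ]
[-0.001, 0.0, -0.002] [1.5, -0.3, 206.4] 206mm q6 13
```

>>> carry_out(
  series=[
    [[0,0,0],[0,0,40],0.45],
    [[0,0,0],[0,0,80],0.45],
    [[0,0,0],[0,0,120],0.45],
    [[0,0,0],[0,0,155],0.45],
    [[0,0,0],[0,0,180],0.45],
    [[0,0,0],[0,0,197],0.45],
    [[0,0,0],[0,0,206],0.45],
    [[0,0,0],[0,0,206],0.45],
    [[0,0,0],[0,0,206],1],
    [[0,0,0],[0,0,206],1],
    [[0,0,0],[0,0,206],1],
    [[0,0,0],[0,0,206],1],
    [[0,0,0],[0,0,206],1],
    [[0,0,0],[0,0,206],1],
    [[0,0,0],[0,0,206],1],
    [[0,0,0],[0,0,206],1],
  ],
  squeeze=40,
)

```text
time_s: 23.58
ee_pos: [0.669, 0.0512, 0.0067]
eef_rot: [[0.147, 0.989, 0.005], [0.989, -0.147, -0.0], [0.0, 0.005, -1.0]]
ft_force: [-0.2, -0.5, 5.7]
opening: 0.0187
gripper_force: 42.5
```

>>> carry_out(
  series=[
    [[0,0,0],[0,0,-20],1],
    [[0,0,0],[0,0,-60],1],
    [[0,0,0],[0,0,-100],1],
    [[0,0,0],[0,0,-140],1],
    [[0,0,0],[0,0,-180],1],
    [[0,0,0],[0,0,-220],1],
    [[0,0,0],[0,0,-230],1],
    [[0,0,0],[0,0,-230],1],
    [[0,0,0],[0,0,-230],1],
  ],
)

```text
time_s: 24.33
ee_pos: [0.6672, 0.0514, 0.2337]
eef_rot: [[0.147, 0.989, 0.0], [0.989, -0.147, 0.0], [0.0, 0.0, -1.0]]
ft_force: [0.1, -0.5, -1.3]
opening: 0.0186
gripper_force: 41.8
```

```bash
cat >> tool.py <<'E'
def held(f,zr=(-.01,.03),rad=.13):
    "tool in the fingers: cloud near TCP height seen by camera f"
    C=cloud(f); S=env.read_state(); p=S['ee_pos']; H=hsv(f); h,s,v=[H[...,i].astype(int) for i in range(3)]
    y=sel(C,p[:2]-.05,p[:2]+.05,p[2]+zr[0],p[2]+zr[1])&(h>20)&(h<33)&(s>120)
    if y.sum()>5: print('band',y.sum(),rect(C[y]),'z',np.percentile(C[y][:,2],[10,90]).round(4))
E
python3 - <<'E'
from tool import *
held(grab('wrist','w12')); held(grab('side','s12')); plan()
o=np.array([571.3,-185.5]); t=np.radians(16.1); X=np.array([np.cos(t),np.sin(t)])
a=o+45*X; b=o-45*X; print(a,b); plan((*a,230,16.3),(*b,230,16.3))
E
```

```text
band 918 (array([667.5,  50.5]), array([15. , 18.2]), 82.3) z [0.2425 0.244 ]
band 18 (array([665.,  47.]), array([34. ,  9.6]), 43.2) z [0.2381 0.2457]
t 24.4 [666.   51.3 230.1] th -8.5 open 18.9 grip 41.8 [-0.2 -0.3 -1. ]
[ 614.53506194 -173.0208406 ] [ 528.06493806 -197.9791594 ]
t 24.4 [666.   51.3 230.1] th -8.5 open 18.9 grip 41.8 [-0.2 -0.3 -1. ]
[-0.006, -0.001, -0.432] [-229.5, -17.9, 0.4] 230mm q6 -32
[-0.006, -0.001, -0.432] [-266.9, -99.7, 0.9] 285mm q6 -37
```

View pics/w12.png

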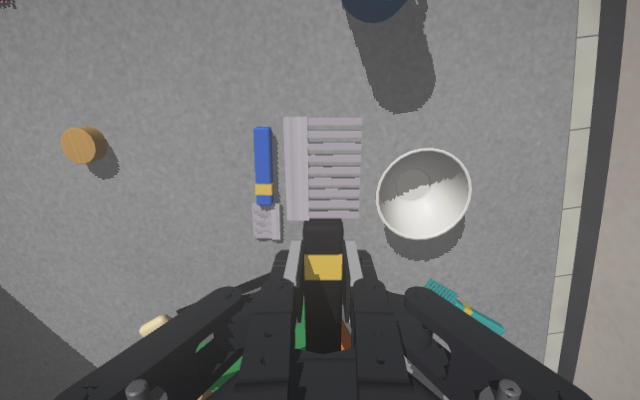

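The wrist view shows the wide comb held level by its band (323,267), head outward. I'll carry it to the far slot on the bar.

>>> carry_out(
  series=[
    [[0,0,-0.06],[-33,-2.5,0],1],
    [[0,0,-0.12],[-66,-5,0],1],
    [[0,0,-0.18],[-99,-7.5,0],1],
    [[0,0,-0.24],[-132,-10,0],1],
    [[0,0,-0.31],[-165,-12.5,0],1],
    [[0,0,-0.37],[-198,-15,0],1],
    [[0,0,-0.432],[-220,-17,0],1],
    [[0,0,-0.432],[-229.5,-18,0],1],
    [[0,0,-0.432],[-229.5,-18,0],1],
    [[0,0,-0.432],[-229.5,-18,15],1],
    [[0,0,-0.432],[-229.5,-18,30],1],
    [[0,0,-0.432],[-229.5,-18,35],1],
    [[0,0,-0.432],[-229.5,-18,35],1],
    [[0,0,-0.432],[-229.5,-18,35],1],
  ],
)

```text
time_s: 25.6
ee_pos: [0.6156, -0.1716, 0.1981]
eef_rot: [[-0.281, 0.96, -0.002], [0.96, 0.281, 0.001], [0.002, -0.001, -1.0]]
ft_force: [1.1, -0.5, 0.4]
opening: 0.0189
gripper_force: 41.8
```

```bash
python3 - <<'E'
from tool import *
f=grab('wrist','w13'); held(f); C=cloud(f); H=hsv(f); h,s,v=[H[...,i].astype(int) for i in range(3)]
m=sel(C,(.42,-.3),(.72,-.05),.168,.181)&(h>8)&(h<25)&(s>40)&(s<190); P=C[m]; print('bar',m.sum(),np.median(P[:,2]),rect(P))
plan((614.5,-173,181,16.3))
E
```

```text
band 976 (array([ 616.2, -172.6]), array([18.7, 17.3]), 16.1) z [0.2069 0.2084]
bar 15695 0.1746938839251641 (array([ 571.5, -185.4]), array([215. ,  35.4]), 16.2)
t 25.6 [ 616.  -172.1  199.2] th 16.3 open 19.0 grip 41.8 [-0.5 -0.6 -0.4]
[0.0, -0.0, 0.0] [-0.5, -1.7, 18.2] 18mm q6 -32
```

>>> carry_out(
  series=[
    [[0,0,0],[0,0,5],1],
    [[0,0,0],[0,0,10],1],
    [[0,0,0],[0,0,13],1],
    [[0,0,0],[0,0,15],1],
    [[0,0,0],[0,0,15],1],
    [[0,0,0],[0,0,15],1],
  ],
)

```text
time_s: 26.15
ee_pos: [0.6155, -0.1731, 0.1837]
eef_rot: [[-0.28, 0.96, -0.0], [0.96, 0.28, 0.0], [0.0, -0.0, -1.0]]
ft_force: [0.6, 0.7, -1.1]
opening: 0.0188
gripper_force: 41.8
```

```bash
python3 - <<'E'
from tool import *
held(grab('wrist','w14')); plan((614.5,-173,181,16.3))
E
```

```text
band 975 (array([ 616.1, -174.3]), array([19. , 16.2]), 17.0) z [0.1925 0.194 ]
t 26.2 [ 615.6 -173.1  184. ] th 16.3 open 18.7 grip 41.8 [-0.3  0.1 -0.2]
[0.0, -0.0, -0.001] [0.4, -1.0, 3.0] 3mm q6 -32
```

>>> carry_out(
  series=[
    [[0,0,0],[0.5,0,1.5],1],
    [[0,0,0],[1,0,2.5],1],
    [[0,0,0],[1,0,2.5],1],
    [[0,0,0],[1,0,2.5],1],
    [[0,0,0],[1,0,2.5],0.7],
    [[0,0,0],[1,0,2.5],0.6],
    [[0,0,0],[1,0,2.5],0.55],
    [[0,0,0],[1,0,2.5],0.55],
    [[0,0,0],[1,0,2.5],0.55],
    [[0,0,0],[1,0,-5],0.55],
    [[0,0,0],[1,0,-30],0.55],
    [[0,0,0],[1,0,-65],0.55],
    [[0,0,0],[1,0,-80],0.55],
    [[0,0,0],[1,0,-80],0.55],
    [[0,0,0],[1,0,-80],0.55],
  ],
)

```text
time_s: 27.45
ee_pos: [0.6159, -0.1723, 0.2663]
eef_rot: [[-0.28, 0.96, 0.004], [0.96, 0.28, -0.001], [-0.002, 0.003, -1.0]]
ft_force: [0.1, -0.5, -1.0]
opening: 0.0385
gripper_force: 0.0
```

```bash
python3 - <<'E'
from tool import *
f=grab('wrist','w15'); C=cloud(f); H=hsv(f); h,s,v=[H[...,i].astype(int) for i in range(3)]
m=sel(C,(.42,-.3),(.72,-.05),.168,.21)&(h>20)&(h<33)&(s>120); P=C[m]; print('band',m.sum(),np.percentile(P[:,2],[5,50,95]),rect(P))
m=sel(C,(.5,-.3),(.72,-.03),.186,.21); k,l,st,ce=cv2.connectedComponentsWithStats(m.astype(np.uint8)); P=C[l==1+st[1:,4].argmax()]; print('handle',rect(P)); A=np.c_[P[:,:2]-P[:,:2].mean(0),np.ones(len(P))]; print('slope',np.linalg.lstsq(A,P[:,2],rcond=None)[0])
m=sel(C,(.42,-.3),(.72,-.05),.168,.181)&(h>8)&(h<25)&(s>40)&(s<190); P=C[m]; print('bar',np.median(P[:,2]),rect(P))
f=grab('top','t15'); tools(f)
plan((591.2,34,230,-9))
E
```

```text
band 489 [0.19035477 0.19136561 0.19237141] (array([ 616. , -173.2]), array([20.4, 14.6]), 16.5)
handle (array([ 623.3, -198.3]), array([20.6, 96.1]), 16.5)
slope [-0.00080562  0.00618981  0.19062431]
bar 0.17479726520293815 (array([ 571. , -183.3]), array([214.9,  39. ]), 15.8)Traceback (most recent call last):
  File "<stdin>", line 6, in <module>
  File "tool.py", line 6, in tools
    k,l,st,ce=cv2.connectedComponentsWithStats(m.astype(np.uint8)); i=1+st[1:,4].argmax(); P=C[l==i]
                                                                        ~~~~~~~~~~~~~~~^^
ValueError: attempt to get argmax of an empty sequence
```

View pics/w15.png

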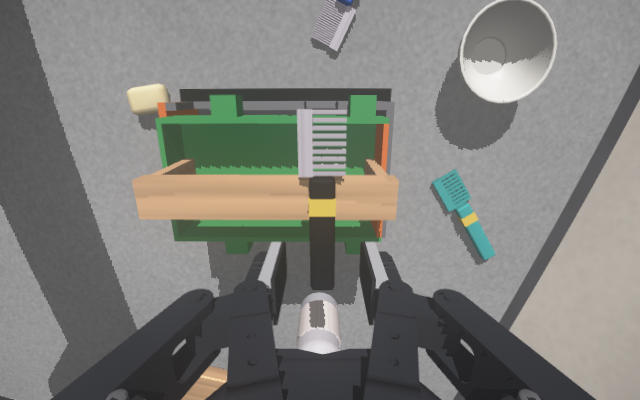

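The wrist view shows the wide comb lying level and square on the bar, with its band (322,207) over it. Next is the flea comb.

```bash
python3 - <<'E'
from p import *
plan((591.2,34,220,-9))
E
```

```text
t 27.6 [ 614.9 -171.9  262.7] th 16.3 open 38.1 grip 0.0 [ 0.1 -0.2 -0.3]
[-0.002, -0.001, 0.441] [204.3, 35.0, 42.9] 212mm q6 12
```

>>> carry_out(
  series=[
    [[0,0,0.08],[38,6.5,0],0.45],
    [[0,0,0.16],[76,13,0],0.45],
    [[0,0,0.24],[114,19.5,0],0.45],
    [[0,0,0.32],[152,26,10],0.45],
    [[0,0,0.4],[185,32,30],0.45],
    [[0,0,0.441],[204.3,35,43],0.45],
    [[0,0,0.441],[204.3,35,43],0.45],
    [[0,0,0.441],[204.3,35,43],0.45],
    [[0,0,0.441],[204.3,35,43],0.45],
  ],
)

```text
time_s: 28.3
ee_pos: [0.5915, 0.0332, 0.2202]
eef_rot: [[0.156, 0.988, -0.001], [0.988, -0.156, -0.001], [-0.001, -0.001, -1.0]]
ft_force: [0.3, -0.1, 0.0]
opening: 0.0472
gripper_force: 0.0
```

```bash
python3 - <<'E'
from tool import *
f=grab('wrist','w16'); C=cloud(f); H=hsv(f); h,s,v=[H[...,i].astype(int) for i in range(3)]
m=sel(C,(.55,-.07),(.64,.13),.012,.03); k,l,st,ce=cv2.connectedComponentsWithStats(m.astype(np.uint8)); P=C[l==1+st[1:,4].argmax()]
y=m&(h>20)&(h<33)&(s>120); print(rect(P),np.median(P[:,2]),'band',rect(C[y]))
plan((591.2,34,3,-9))
E
```

```text
(array([594.8,  59.9]), array([97.1, 19.9]), 80.2) 0.015881553135694337 band (array([590.9,  34.1]), array([12.3, 18.7]), 80.4)
t 28.4 [591.9  32.8 220.9] th -9.0 open 46.6 grip 0.0 [ 1.1 -0.6 -0.3]
[0.0, 0.001, -0.001] [1.2, -0.9, 217.9] 218mm q6 12
```

>>> carry_out(
  series=[
    [[0,0,0.012],[1,-1,40],0.45],
    [[0,0,0.012],[1,-1,80],0.45],
    [[0,0,0.012],[1,-1,120],0.45],
    [[0,0,0.012],[1,-1,160],0.45],
    [[0,0,0.012],[1,-1,190],0.45],
    [[0,0,0.012],[1,-1,208],0.45],
    [[0,0,0.012],[1,-1,217],0.45],
    [[0,0,0.012],[1,-1,217],0.45],
    [[0,0,0.012],[1,-1,217],1],
    [[0,0,0.012],[1,-1,217],1],
    [[0,0,0.012],[1,-1,217],1],
    [[0,0,0.012],[1,-1,217],1],
    [[0,0,0.012],[1,-1,217],1],
    [[0,0,0.012],[1,-1,217],1],
    [[0,0,0.012],[1,-1,217],1],
    [[0,0,0.012],[1,-1,217],1],
  ],
)

```text
time_s: 29.68
ee_pos: [0.593, 0.0347, 0.0068]
eef_rot: [[0.168, 0.986, 0.006], [0.986, -0.168, -0.001], [0.0, 0.006, -1.0]]
ft_force: [-0.6, -1.4, 7.5]
opening: 0.0189
gripper_force: 42.3
```

>>> carry_out(
  series=[
    [[0,0,0],[0,0,-20],1],
    [[0,0,0],[0,0,-60],1],
    [[0,0,0],[0,0,-100],1],
    [[0,0,0],[0,0,-140],1],
    [[0,0,0],[0,0,-180],1],
    [[0,0,0],[0,0,-220],1],
    [[0,0,0],[0,0,-230],1],
    [[0,0,0],[0,0,-230],1],
    [[0,0,0],[0,0,-230],1],
  ],
)

```text
time_s: 30.43
ee_pos: [0.5907, 0.0351, 0.2338]
eef_rot: [[0.168, 0.986, 0.001], [0.986, -0.168, 0.0], [0.0, 0.0, -1.0]]
ft_force: [-0.4, -0.4, -1.3]
opening: 0.0182
gripper_force: 41.5
```

```bash
python3 - <<'E'
from tool import *
held(grab('wrist','w17')); plan((528.1,-198,230,16.2),(528.1,-198,198,16.2))
E
```

```text
band 676 (array([591.4,  34.3]), array([14.6, 17.6]), 79.6) z [0.2425 0.244 ]
t 30.5 [589.9  35.1 231.7] th -9.7 open 18.5 grip 41.5 [-0.  -0.5 -1.6]
[-0.003, -0.0, -0.452] [-240.2, -21.8, 1.8] 241mm q6 -37
[-0.003, -0.0, -0.452] [-240.2, -21.7, 33.8] 244mm q6 -37
```

>>> carry_out(
  series=[
    [[0,0,-0.06],[-33,-3,0],1],
    [[0,0,-0.12],[-66,-6,0],1],
    [[0,0,-0.19],[-99,-9,0],1],
    [[0,0,-0.25],[-132,-12,0],1],
    [[0,0,-0.31],[-165,-15,0],1],
    [[0,0,-0.38],[-198,-18,0],1],
    [[0,0,-0.44],[-228,-20,0],1],
    [[0,0,-0.452],[-240,-22,0],1],
    [[0,0,-0.452],[-240,-22,0],1],
    [[0,0,-0.452],[-240,-22,15],1],
    [[0,0,-0.452],[-240,-22,30],1],
    [[0,0,-0.452],[-240,-22,40],1],
    [[0,0,-0.452],[-240,-22,45],1],
    [[0,0,-0.452],[-240,-22,45],1],
    [[0,0,-0.452],[-240,-22,45],1],
    [[0,0,-0.452],[-240,-22,45],1],
  ],
)

```text
time_s: 31.82
ee_pos: [0.5292, -0.1977, 0.1896]
eef_rot: [[-0.28, 0.96, 0.001], [0.96, 0.28, -0.0], [-0.001, 0.001, -1.0]]
ft_force: [-0.5, 0.0, 0.5]
opening: 0.0184
gripper_force: 41.5
```

```bash
python3 - <<'E'
from tool import *
f=grab('wrist','w18'); held(f); C=cloud(f); H=hsv(f); h,s,v=[H[...,i].astype(int) for i in range(3)]
m=sel(C,(.42,-.3),(.72,-.05),.168,.181)&(h>8)&(h<25)&(s>40)&(s<190); P=C[m]; print('bar',m.sum(),np.median(P[:,2]),rect(P))
plan((528.1,-198,181,16.2))
E
```

```text
band 861 (array([ 529.8, -198.7]), array([18.5, 14.7]), 14.8) z [0.1983 0.1997]
bar 14768 0.174751092336786 (array([ 573.6, -188. ]), array([216.6,  85.1]), 28.3)
t 31.9 [ 529.4 -197.8  190. ] th 16.2 open 18.8 grip 41.5 [-0.7  0.6 -1.1]
[0.001, 0.001, 0.001] [0.2, -1.3, 8.9] 9mm q6 -37
```

>>> carry_out(
  series=[
    [[0,0,0],[0.5,0,3],1],
    [[0,0,0],[1,0,5],1],
    [[0,0,0],[1,0,7],1],
    [[0,0,0],[1,0,8.3],1],
    [[0,0,0],[1,0,8.3],1],
    [[0,0,0],[1,0,8.3],1],
    [[0,0,0],[1,0,8.3],0.7],
    [[0,0,0],[1,0,8.3],0.6],
    [[0,0,0],[1,0,8.3],0.55],
    [[0,0,0],[1,0,8.3],0.55],
    [[0,0,0],[1,0,8.3],0.55],
    [[0,0,0],[1,0,0],0.55],
    [[0,0,0],[1,0,-25],0.55],
    [[0,0,0],[1,0,-60],0.55],
    [[0,0,0],[1,0,-90],0.55],
    [[0,0,0],[1,0,-90],0.55],
    [[0,0,0],[1,0,-90],0.55],
  ],
)

```text
time_s: 33.28
ee_pos: [0.5296, -0.1975, 0.2827]
eef_rot: [[-0.279, 0.96, 0.006], [0.96, 0.279, -0.003], [-0.005, 0.005, -1.0]]
ft_force: [-0.3, 0.3, -0.7]
opening: 0.0385
gripper_force: 0.0
```

```bash
python3 - <<'E'
from tool import *
f=grab('wrist','w19'); C=cloud(f); H=hsv(f); h,s,v=[H[...,i].astype(int) for i in range(3)]
m=(sel(C,(.42,-.3),(.72,-.05),.168,.21)&(h>20)&(h<33)&(s>120)).astype(np.uint8)
k,l,st,ce=cv2.connectedComponentsWithStats(m)
for i in range(1,k):
    if st[i,4]>60: P=C[l==i]; print('band',st[i,4],np.median(P[:,2]),rect(P))
m=sel(C,(.4,-.33),(.72,-.03),.186,.21); k,l,st,ce=cv2.connectedComponentsWithStats(m.astype(np.uint8))
for i in range(1,k):
    if st[i,4]>300: P=C[l==i]; A=np.c_[P[:,:2]-P[:,:2].mean(0),np.ones(len(P))]; print('handle',rect(P),'slope',np.linalg.lstsq(A,P[:,2],rcond=None)[0].round(4))
g=grab('side','s19'); f=grab('top','t19'); C=cloud(f)
m=sel(C,(.35,-.35),(.75,-.02),.12,.13); print(rect(C[m])) ; plan()
E
```

```text
band 457 0.1913047984854354 (array([ 619.9, -173.4]), array([30.6, 17.9]), 4.6)
band 379 0.1914898571886162 (array([ 529.2, -197.7]), array([19.6, 13.3]), 15.6)
handle (array([ 521.8, -172.3]), array([20. , 95.6]), 16.0) slope [ 0.0056 -0.0039  0.1907]
handle (array([ 623.4, -197.9]), array([21. , 96.3]), 16.8) slope [0.0648 0.0212 0.1905]
(array([ 572.1, -184.4]), array([215., 125.]), 16.2)
t 33.4 [ 528.  -196.7  277.5] th 16.2 open 38.5 grip 0.0 [ 0.8  1.  -1. ]
```

View pics/w19.png

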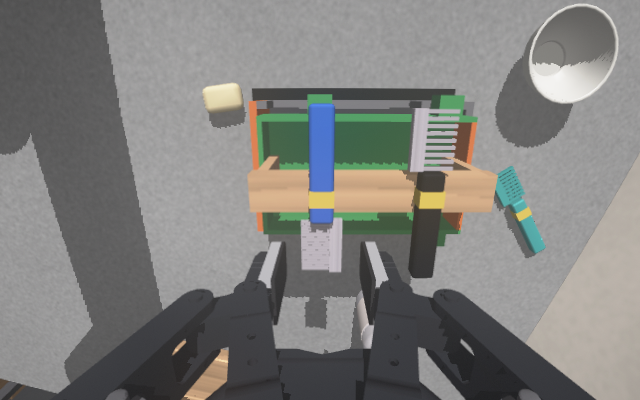

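The last view shows both combs level and square, with their bands (321,200) and (431,200) over the bar. The caddy is centred and the gripper is clear, so I'm handing in.

```bash
python3 -c "
from rig import env
print(env.job_done())"
```

```text
the job is handed in; nothing more can be done
None
```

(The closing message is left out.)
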